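# Draw the marking-out arm out over the glass and hold it at 70

### The job

Swing the marking-out boom round over the glass blank until it comes up against its stop, squeeze the lock button on the side of its grip head, and draw the telescoping arm out to the 70 mm mark of its scale. A spring pulls the arm back in, so finish while still holding the head there, steady at the mark with the boom against the stop, for the mark to be made. Leave the glass blank and the other things on the bench where they are.

Things in the scene. Friction and masses are not known exactly. Their poses are not given: they have to be found in the camera images.
- marking_board: Marking-out board: brown wood, 250 mm (its x) by 330 mm (its y) by 18 mm, fixed to the bench. Origin at the centre of its underside, z up. Two light wooden fences 9 mm high lie along two sides of the glass blank; a dark steel column at x 0, y -105 mm carries the boom. Against its stop the boom points along the board's +y, over the middle of the blank.
- boom_pivot (a point): Point on the boom's upright pivot axis, at the height of the boom's centre line (80 mm above the bench). The pivot's top is 99 mm above the bench.
- boom (a joint): Swing of the boom about the pivot, rad. 0: the tube lies against its stop, a steel post 9 mm thick and 88 mm high beside it, 45 mm from the pivot. It grows as the boom swings clockwise seen from above, away towards the board's +x; end of travel 1.15. It starts swung away and stays where it is left; swinging takes under 1 N at the head.
- gauge_arm (a joint): Draw of the telescoping arm, m: 0 fully home and locked, 0.070 at the 70 mm mark, end of travel 0.110. A 16.5 mm square steel bar slides out of a 24 mm square aluminium tube on the pivot. A spring pulls it in, 2 N at home, about 4 N at 70 mm. The catch holds only at home: drawn out 20 mm or more, nothing holds the arm but the hand.
- tube_mouth (a point): Mouth of the tube, on the boom's centre line, 85 mm from the pivot axis: the scale on the bar is read here. Black lines across the bar's top face: a short one every 5 mm, a longer one every 10 mm, one over the full width at 50 and at 100. At 0 no bar shows.
- lock_button (a joint): Travel of the lock button into the head, m: 0 out, 0.005 flush with the head's side. From 0.004 the catch is free. Pressing takes 4 N at first, about 8 N flush; it springs out again.
- gauge_head: Black grip head at the outer end of the arm: 30 mm across the boom (its x), 36 mm along it (its y), 40 mm high. Origin at its middle, 80 mm above the bench, 18 mm beyond the tube's mouth when home, so 103 mm from the pivot axis. y points outward along the boom, z up, x to the side with the lock button. Pinching the head across its x from above squeezes the button.
- button_face (a point): Middle of the lock button's outer face: a steel block 20 by 20 mm in the middle of the head's +x side, at the height of the head's origin, 5 mm proud when out, so head and button measure 35 mm across, 30 mm when squeezed flush.
- pencil_tip (a point): Tip of the upright pencil, 9 mm thick, clamped at the head's outer end 25 mm outward of the head's origin; the pencil's other end is 26 mm above that origin. The tip is 30 mm above the bench, 6 mm above the glass when over the blank, and touches nothing.
- blank: The loose clear glass blank, 120 by 120 by 6 mm, lying on the board against the two fences. Origin at the centre of its underside. To be left where it is.
- wheel_small: Small stone wheel lying on the board, 48 mm across, 15 mm high. Bystander.
- wheel_mid: Stone wheel lying on the board, 60 mm across, 17 mm high. Bystander.
- hone: Brown stone block lying on the board, 26 by 75 by 14 mm. Bystander.
- glass_stack: Stack of glass plates on the bench, 100 by 100 mm, 41 mm high. Bystander.
- wheel_big: Big stone wheel lying on the bench, 124 mm across, 27 mm high. Bystander.
- grit_jar: Closed jar on the bench, 68 mm across, 85 mm high. Bystander.
- brush: Flat brush lying on the bench, 190 mm long. Bystander.

How it is judged (in metres and radians):
On the way:
1. the lock button is squeezed in while the arm is still home (value of joint lock_button above 0.0033 m and value of joint gauge_arm below 0.012 m).
At the end, for the whole second after the job is handed in: The fingers still hold the grip head (more than 2 N); the arm stands still at 70 mm, within 3 mm; the boom is against its stop, within 0.04 rad; the blank lies where it lay, within 6 mm (value of joint gauge_arm between 0.067 and 0.073 m and value of joint boom below 0.04 rad and linear speed of gauge_head below 0.01 m/s and contact force between the fingers and gauge_head above 2 N and distance of blank from where it was at the start of the episode below 0.006 m); the arm keeps its last pose, push and grip.
It fails at once if the glass blank is shifted more than 6 mm (distance of blank from where it was at the start of the episode above 0.006 m).
It fails at once if a bystander on the board is shifted more than 20 mm (distance of any of wheel_small, wheel_mid, hone from where it was at the start of the episode above 0.02 m).
It fails at once if a bystander on the bench is shifted more than 20 mm (distance of any of glass_stack, wheel_big, grit_jar, brush from where it was at the start of the episode above 0.02 m).
It also fails if it takes over 32 s, if anything falls off the work surface, if the arm or the gripper's body presses on something with over 40 N, if the wrist force passes 120 N, or if a joint passes its speed limit or range.

### The arm

A 6-joint arm with a two-finger parallel gripper is mounted at the origin on the work surface. World frame = base frame: x ahead of the robot, y to its left, z up, the work surface at z = 0. Lengths are in mm, angles in rad, forces in N, time in s.
With the tool pointing down it reaches from about 350 to 775 mm from the base axis. Payload 7.3 kg.
Tool frame: the origin (TCP) lies midway between the tips of the shut fingers; the grasp point (between the pads) lies 19 mm behind it; z points along the fingers, y is the line along which they close (so a half turn about z gives the same grasp; the last joint's range is limited). The gripper opens to 92 mm and grips with 3 to 60 N. Pads are 19 mm wide; open, the fingers measure 130 mm over their backs; the gripper's body (75 mm by 190 mm) begins 47 mm behind the grasp point.
Start: joints at [-1.326, 0.342, 1.524, -0, 1.275, -0.146], TCP at [200.011, -485.428, 226.741] pointing down, gripper open.
Joint ranges: [-2.53, 2.53], [-0.77, 2.02], [0.04, 2.7], [-1, 4.14], [0.28, 2.66], [-3.11, 3.11]. Speed limits (rad/s): [2.57, 2.57, 3.14, 3.14, 3.14, 3.14].

### API

Orientations are given as [roll, pitch, yaw] about the fixed x, y, z axes, in that order (R = Rz(yaw) Ry(pitch) Rx(roll)).
In Python, from plant import bot gives the robot as it stands.
- The arm moves only by the tool jog_arm, never from a script. Its arguments are lists of equal length, an entry for each row: "dp": the shift along the tool's x, y, z in m, a list of three; "twist": the turn about the tool's z in degrees. A call has 1 to 10 rows; each row shifts and turns the commanded pose from where the row before left it, along the tool's axes as they then stand; what a row does not reach is not made up. A row lasts 1/8 s, in which the tool goes at most 62.5 mm and 10.7 degrees, less where a joint would pass 70% of its speed; a pose out of reach is approached as far as the arm can. A call is refused whole if a number of a shift passes 0.0625 or a number of a turn 10.7, either way. A call with a gripper value outside its range is refused whole. "jaw" is the finger opening in m, from 0 to 0.0918, set as the call begins (left out, the last holds). The fingers move at their own pace and stop on an object; the grip force is fixed at half the most. Time passes only in rows, so rows that do not move let the fingers close. It gives the time, the measured TCP pose, the force, the opening and the grip force at its end, in the units of the state.
- bot.get_obs(): the state, without advancing time (a new reading comes with each control period).
- bot.capture(name): name is "side" or "top" or "wrist"; returns the picture (480x640x3 uint8, blue, green, red); there is no depth.
- bot.camera_params(name): a dict with "fx", "fy", "cx", "cy" (pixels), "R" (3x3) and "t" (3): a world point X has camera coordinates R X + t. Camera axes: x right, y down, z forward; pixel columns grow to the right and rows downward; lengths in mm; the calibration is good to about 2 mm. A picture is of the moment at which its call begins: read the wrist's pose just before it. camera_params takes no time and is no camera call; for the wrist camera it gives the pose at the moment of the call.
- bot.close_job(): hands the job in; it is judged then, once.
Trained networks look in the newest picture that a camera, given by its name, has taken for a name from the list of things; names that differ only in an ending like _2 or _b are one class to them, and where a whole thing is asked for, a point or a joint stands for the part that bears it (a point fixed in the world has none). Each returns a list of dicts, best first, with "confidence" (0 to 1); they miss things now and then, are a little off and sometimes report something else, mostly with a low value. They report only what shows in the picture. A call takes as long as a camera call.
- bot.find_in(camera, label): "bbox" ([centre column, centre row, width, height] in pixels, round what is visible of it).
- bot.masks_of(camera, label): "pixels" (480x640 bool, what is visible of it) and "bbox" ([centre column, centre row, width, height] in pixels, round what is visible of it).
The state is a dict: "time": time; "joint_positions": joint angles; "dq": joint speeds; "tau": joint torques, N m; "tool_pos": TCP position; "tcp_rot": TCP orientation; "contact_force": force on the tool from outside, world axes, zero at the start; "moment": the same for the moment, N m; "grip_width": finger opening in mm; "finger_force": force on a finger pad.
Only numpy, scipy, OpenCV 4.12 (cv2) and the standard library are available. Lean on these libraries where they do the work, as an engineer would, in place of code of your own. Each camera call takes 0.05 s, during which the arm holds its last target. There are 200 camera calls.

## Working session

There is one attempt and no reset: what is moved stays moved. The work goes in short steps, Python scripts to look and compute and a tool call to move; the robot and the scene stay as the last step left them, time stands still between calls to the robot, and variables do not carry over. Pictures are saved under pics/ and viewed, at most 10 in all, crops included, and the job is handed in when it is done.

Besides the shell and the picture viewer there is one more tool, called in YAML: its name, and indented under it one key for each argument. jog_arm: Moves the arm, as the interface text tells. Its arguments: {"type":"object","properties":{"dp":{"type":"array"},"twist":{"type":"array"},"jaw":{"type":"number"}},"required":["dp","twist"]}

```bash
mkdir -p pics
python3 - <<'E'
from plant import bot
import cv2
s=bot.get_obs();print({k:s[k] for k in('time','tool_pos','tcp_rot','grip_width')})
for c in('side','top'):
    cv2.imwrite(f'pics/{c}0.png',bot.capture(c))
    for l in('gauge_head','marking_board','boom_pivot','button_face','blank','pencil_tip'):
        print(c,l,[(round(d['confidence'],2),[round(float(v)) for v in d['bbox']]) for d in bot.find_in(c,l)[:2]])
E
```

```text
{'time': 0.0, 'tool_pos': array([ 199.9184426 , -485.01386075,  226.04201269]), 'tcp_rot': array([-3.14008856e+00, -2.22655020e-04,  3.90807278e-01]), 'grip_width': 91.68283819630855}
side gauge_head [(0.87, [298, 249, 18, 27])]
side marking_board [(0.82, [312, 270, 112, 125])]
side boom_pivot [(0.64, [318, 268, 116, 134])]
side button_face [(0.7, [316, 300, 57, 44])]
side blank [(0.6, [314, 297, 58, 44])]
side pencil_tip [(0.57, [300, 250, 21, 34])]
top gauge_head [(0.52, [296, 229, 20, 22])]
top marking_board [(0.89, [297, 252, 152, 111]), (0.54, [295, 226, 26, 24])]
top boom_pivot [(0.97, [296, 251, 149, 113])]
top button_face []
top blank [(0.93, [258, 253, 52, 54])]
top pencil_tip [(0.9, [295, 226, 25, 22]), (0.44, [295, 251, 152, 109])]
```

View pics/top0.png

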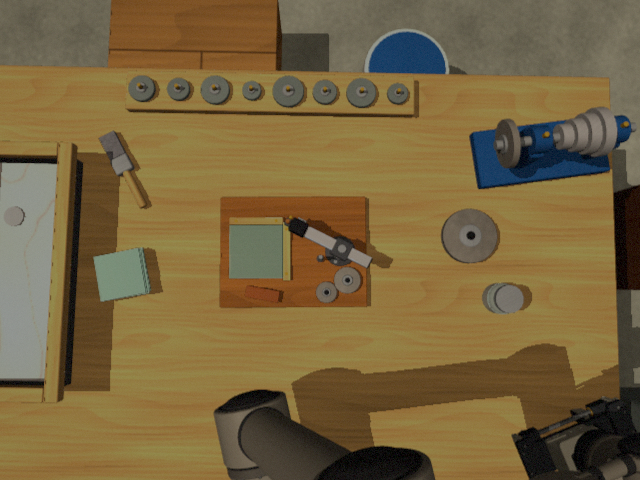

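View pics/side0.png

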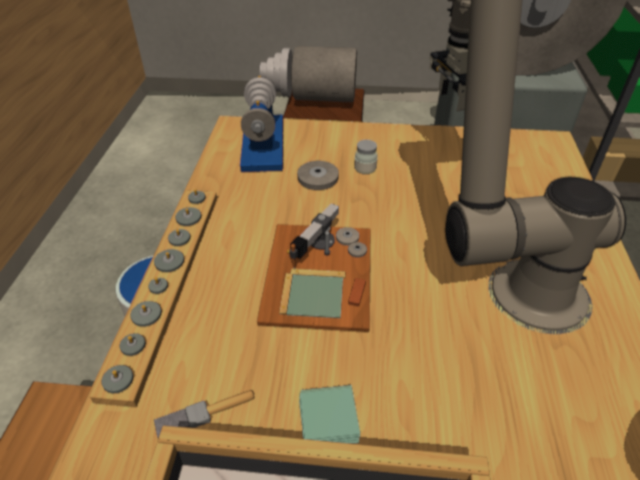

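The top view shows the board at (220–368, 197–306), with the boom column at about (342,248). The head is at (297,227), with the pencil end at (291,222), and the blank is at (257,251). The stop post is near (321,258), and the boom is swung away.

```bash
cat > h.py <<'E'
import numpy as np
def ray(c,p,z):
    K=np.array([[c['fx'],0,c['cx']],[0,c['fy'],c['cy']],[0,0,1]]);R=np.array(c['R']);t=np.array(c['t']).ravel()
    o=-R.T@t;d=R.T@np.linalg.inv(K)@[*p,1]
    return (o+d*(z-o[2])/d[2])
def proj(c,X):
    q=np.array(c['R'])@np.array(X,float)+np.array(c['t']).ravel()
    return np.array([c['fx']*q[0]/q[2]+c['cx'],c['fy']*q[1]/q[2]+c['cy']])
E
python3 - <<'E'
from plant import bot
from h import *
import cv2
c=bot.camera_params('top')
bot.capture('top')
def poly(l):
    m=bot.masks_of('top',l)[0]['pixels'].astype('uint8')
    pts=cv2.findContours(m,0,1)[0];pts=max(pts,key=cv2.contourArea)
    return pts.reshape(-1,2)
for l,z in(('marking_board',18),('blank',24)):
    w=np.array([ray(c,p,z)[:2] for p in poly(l)],'float32')
    r=cv2.minAreaRect(w);print(l,r)
print('pivot',ray(c,(342,248),99),'head',ray(c,(299,227),100),'pencil',ray(c,(290.5,222),106))
print('tube tail',ray(c,(368,262),92), 'jar',ray(c,(509,297),85),'stop',ray(c,(321,258),88))
m=bot.masks_of('top','gauge_head')
for d in m[:2]:
    v,u=np.nonzero(d['pixels']);print(d['confidence'],u.mean(),v.mean(),ray(c,(u.mean(),v.mean()),100))
E
```

```text
marking_board ((523.391357421875, -13.393646240234375), (254.82907104492188, 341.5147705078125), 1.806999683380127)
blank ((522.7923583984375, 75.29744720458984), (118.9523696899414, 121.22480010986328), 2.186676502227783)
pivot [ 527.07485342 -114.1811354    99.        ] head [569.73606144 -23.10235861 100.        ] pencil [579.27745324  -5.24919664 106.        ]
tube tail [ 498.92555775 -169.82364461   92.        ] jar [ 430.18188152 -469.91065173   85.        ] stop [505.91317564 -70.62923078  88.        ]
0.56 296.03714285714284 225.14 [573.56312727 -16.79637152 100.        ]
```

jog_arm:
  dp:
    - [0.052, -0.0285, 0]
    - [0.052, -0.0285, 0]
    - [0.052, -0.0285, 0]
    - [0.052, -0.0285, 0]
    - [0.052, -0.0285, 0]
    - [0.052, -0.0285, 0]
    - [0.052, -0.0285, 0]
    - [0.052, -0.0285, 0]
    - [0.052, -0.0285, 0]
    - [0.052, -0.0285, 0]
  twist: [0, 0, 0, 0, 0, 0, 0, 0, 0, 0]
  jaw: 0.0918

```text
time: 2.15
tool_pos: [573.3, -22.1, 226.8]
tcp_rot: [3.141, -0.0, 0.391]
contact_force: [0.2, -1.2, -0.9]
grip_width: 91.5
finger_force: 0.0
```

jog_arm:
  dp:
    - [0, 0, 0]
    - [0, 0, 0]
    - [0, 0, 0]
    - [0, 0, 0]
    - [0, 0, 0]
    - [0, 0, 0]
  twist: [-10.6, -10.6, -10.6, -10.6, 0, 0]

```text
time: 2.9
tool_pos: [572.2, -23.9, 226.7]
tcp_rot: [-3.142, 0.0, 1.127]
contact_force: [-0.3, 0.0, -0.8]
grip_width: 92.0
finger_force: 0.0
```

Run:
```python
from plant import bot
from h import *
import cv2,pickle
s=bot.get_obs();c=bot.camera_params('wrist');im=bot.capture('wrist')
print(s['time'],s['tool_pos'],s['tcp_rot'])
pickle.dump((s,c),open('w0.pkl','wb'));cv2.imwrite('pics/w0.png',im)
for l in('gauge_head','pencil_tip'):
    for d in bot.masks_of('wrist',l)[:1]:
        print(l,d['confidence'],d['bbox'])
```

```text
2.9 [572.21551828 -23.86075827 226.70022597] [-3.14157989e+00  1.11361151e-04  1.12716210e+00]
gauge_head 0.87 [321.7, 219.8, 47.2, 69.8]
pencil_tip 0.9 [322.2, 217.7, 45.6, 65.7]
```

View pics/w0.png

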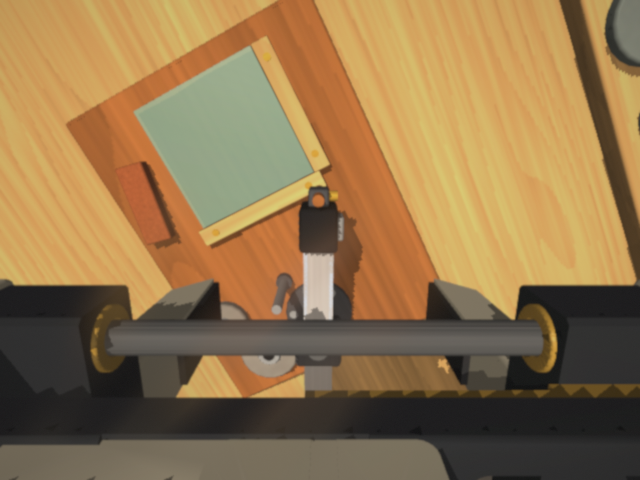

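The wrist view shows the boom almost straight along the image column at about 319. The head is at about (319,228), with the button on its right at (341,226) and the pencil at (318,197). I'll fit the pivot geometry to this.

Run:
```python
from h import *
import pickle,cv2
s,c=pickle.load(open('w0.pkl','rb'))
R=np.array(c['R']);print('cam',-R.T@np.array(c['t']).ravel(),R[2])
for n,p,z in(('pencil top',(318.5,197),106),('tubeL',(304,258),92),('tubeR',(333,258),92),('tubeL2',(303,318),92),('tubeR2',(333,318),92),('headTopL',(300,207),100),('headTopR',(338,207),100)):
    print(n,ray(c,p,z).round(1))
b=cv2.imread('pics/w0.png')[170:330,250:390];cv2.imwrite('pics/w0c.png',cv2.resize(b,None,fx=3.7,fy=3.7,interpolation=2))
```

```text
cam [602.32666689  39.79825737 383.86966807] [-0.11262099 -0.23839943 -0.96461507]
pencil top [581.2   3.1 106. ]
tubeL [548.6 -37.8  92. ]
tubeR [569.5 -47.7  92. ]
tubeL2 [524.7 -84.4  92. ]
tubeR2 [547.2 -95.2  92. ]
headTopL [565.1   1.5 100. ]
headTopR [590.7 -10.8 100. ]
```

View pics/w0c.png

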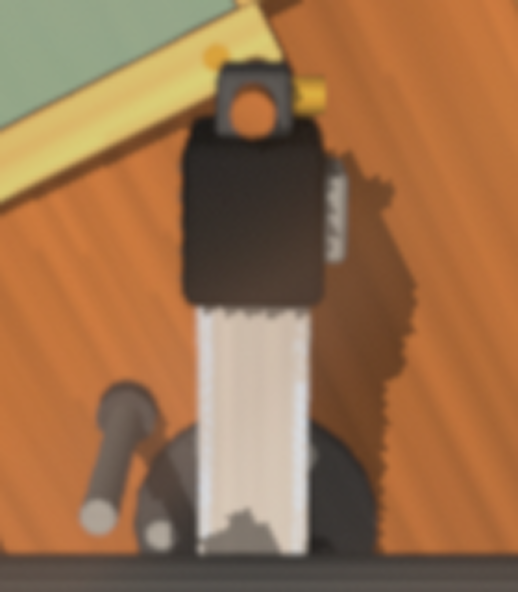

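jog_arm:
  dp:
    - [0.0025, -0.003, 0.04]
    - [0, 0, 0.04]
    - [0, 0, 0.04]
    - [0, 0, 0.03]
    - [0, 0, 0.016]
    - [0, 0, 0]
  twist: [0.7, 0, 0, 0, 0, 0]

```text
time: 3.8
tool_pos: [570.3, -20.2, 60.1]
tcp_rot: [-3.14, 0.001, 1.118]
contact_force: [-0.7, 0.7, -0.5]
grip_width: 91.8
finger_force: 0.0
```

jog_arm:
  dp:
    - [0, 0, 0]
    - [0, 0, 0]
    - [0, 0, 0]
    - [0, 0, 0]
    - [0, 0, 0]
    - [0, 0, 0]
    - [0, 0, 0]
    - [0, 0, 0]
  twist: [0, 0, 0, 0, 0, 0, 0, 0]
  jaw: 0.02

```text
time: 4.8
tool_pos: [570.3, -20.0, 60.7]
tcp_rot: [-3.141, -0.0, 1.118]
contact_force: [-3.0, 2.3, 2.2]
grip_width: 29.7
finger_force: 30.0
```

jog_arm:
  dp:
    - [0.001, -0.0045, 0]
    - [0.001, -0.0045, 0]
    - [0.001, -0.0046, 0]
    - [0.001, -0.0046, 0]
    - [0.001, -0.0047, 0]
    - [0.001, -0.0047, 0]
    - [0.001, -0.0048, 0]
    - [0.001, -0.0048, 0]
    - [0.001, -0.0049, 0]
    - [0, 0, 0]
  twist: [-2.5, -2.5, -2.5, -2.5, -2.5, -2.5, -2.5, -2.5, -2.5, 0]

```text
time: 6.05
tool_pos: [531.5, -0.7, 60.6]
tcp_rot: [-3.139, 0.001, 1.511]
contact_force: [-5.8, -1.7, 2.5]
grip_width: 29.9
finger_force: 30.0
```

jog_arm:
  dp:
    - [0.001, -0.0025, 0]
    - [0.001, -0.0025, 0]
    - [0.001, -0.0025, 0]
    - [0, 0, 0]
  twist: [-1.3, -1.3, -1.3, 0]

```text
time: 6.55
tool_pos: [524.0, 2.5, 60.6]
tcp_rot: [-3.139, 0.0, 1.579]
contact_force: [-6.7, -2.3, 2.6]
grip_width: 29.7
finger_force: 30.1
```

Run:
```python
from plant import bot
from h import *
import cv2,pickle
s=bot.get_obs();c=bot.camera_params('wrist');im=bot.capture('wrist')
print(s['time'],s['tool_pos'],s['tcp_rot'],s['contact_force'],s['moment'])
pickle.dump((s,c),open('w1.pkl','wb'));cv2.imwrite('pics/w1.png',im)
```

```text
6.55 [524.0154563    2.5495893   60.60125493] [-3.13901991e+00  2.73776413e-04  1.57903525e+00] [-6.65124741 -2.29849137  2.62423261] [-0.42111551  0.50027717 -0.65218143]
```

View pics/w1.png

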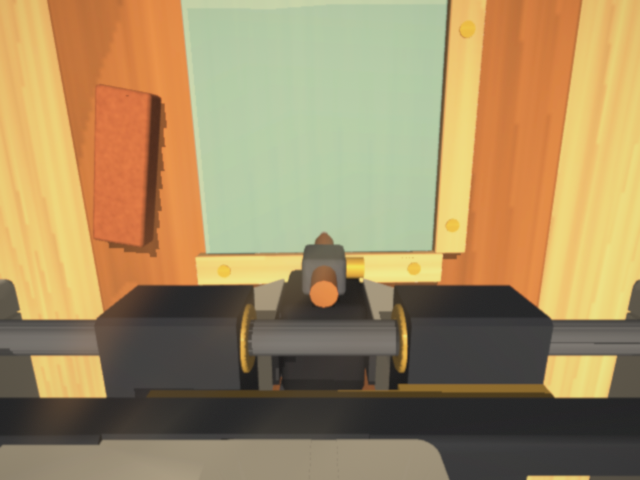

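jog_arm:
  dp:
    - [0, -0.0025, 0]
    - [0, -0.0025, 0]
    - [0, 0, 0]
  twist: [-0.8, -0.8, 0]

```text
time: 6.98
tool_pos: [521.5, 2.5, 60.8]
tcp_rot: [3.139, 0.0, 1.606]
contact_force: [4.3, -1.7, -3.0]
grip_width: 30.0
finger_force: 30.2
```

Run:
```python
from plant import bot
s=bot.get_obs()
print(s['time'],s['tool_pos'],s['tcp_rot'],s['contact_force'],s['moment'])
```

```text
6.975 [521.45372172   2.46353628  60.78546023] [3.13924882e+00 3.73981209e-04 1.60637810e+00] [ 4.33523132 -1.69212594 -3.01327194] [-0.3755741  -0.42366062 -0.89278797]
```

jog_arm:
  dp:
    - [-0.004, 0, 0]
    - [-0.004, 0, 0]
    - [0, 0, 0]
  twist: [0, 0, 0]

```text
time: 7.35
tool_pos: [521.6, -5.8, 60.8]
tcp_rot: [3.14, 0.0, 1.606]
contact_force: [5.6, -2.5, -4.1]
grip_width: 30.3
finger_force: 30.2
```

jog_arm:
  dp:
    - [-0.002, 0, 0]
    - [0, 0, 0]
  twist: [0, 0]

```text
time: 7.6
tool_pos: [521.6, -7.7, 60.8]
tcp_rot: [3.14, 0.0, 1.607]
contact_force: [5.0, -2.0, -3.9]
grip_width: 29.8
finger_force: 30.2
```

jog_arm:
  dp:
    - [-0.002, 0, 0]
    - [0, 0, 0]
  twist: [0, 0]

```text
time: 7.85
tool_pos: [521.7, -9.2, 60.8]
tcp_rot: [3.14, -0.0, 1.607]
contact_force: [5.5, -0.2, -3.7]
grip_width: 29.6
finger_force: 30.2
```

jog_arm:
  dp:
    - [-0.002, 0, 0]
    - [0, 0, 0]
  twist: [0, 0]

```text
time: 8.1
tool_pos: [521.7, -9.4, 60.8]
tcp_rot: [3.14, -0.003, 1.607]
contact_force: [4.9, 9.2, -2.5]
grip_width: 29.9
finger_force: 30.1
```

jog_arm:
  dp:
    - [0.004, 0, 0]
    - [0.008, 0, 0]
    - [0.01, 0, 0]
    - [0.01, 0, 0]
    - [0.01, 0, 0]
    - [0.01, 0, 0]
    - [0.01, 0, 0]
    - [0.006, 0, 0]
    - [0.004, 0, 0]
    - [0, 0, 0]
  twist: [0, 0, 0, 0, 0, 0, 0, 0, 0, 0]

```text
time: 9.35
tool_pos: [520.0, 60.4, 60.9]
tcp_rot: [3.138, 0.001, 1.608]
contact_force: [8.2, -3.1, -5.0]
grip_width: 29.9
finger_force: 30.1
```

Run:
```python
from plant import bot
from h import *
import cv2
s=bot.get_obs()
print(s['time'],s['tool_pos'],s['tcp_rot'],s['contact_force'],s['moment'])
im=bot.capture('side');cv2.imwrite('pics/s1.png',cv2.resize(im[180:330,230:400],None,fx=3.5,fy=3.5,interpolation=2))
im=bot.capture('wrist');cv2.imwrite('pics/w2.png',im)
```

```text
9.35 [520.04782453  60.41333913  60.86346027] [3.13811487e+00 7.85342080e-04 1.60762824e+00] [ 8.23418737 -3.14361717 -5.01529042] [-0.37600836 -0.95241811 -0.66353888]
```

View pics/s1.png

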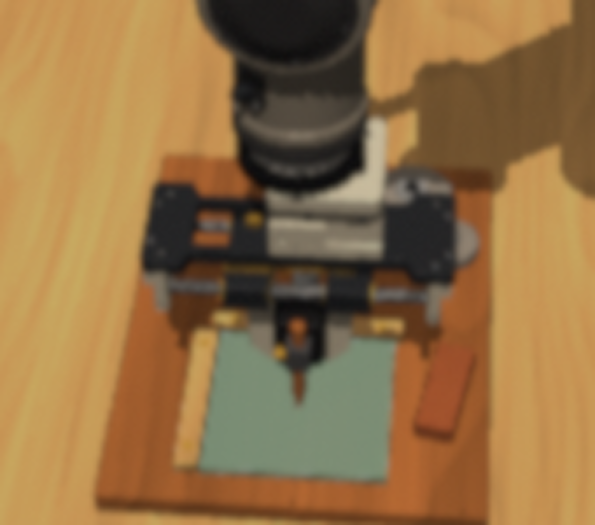

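View pics/w2.png

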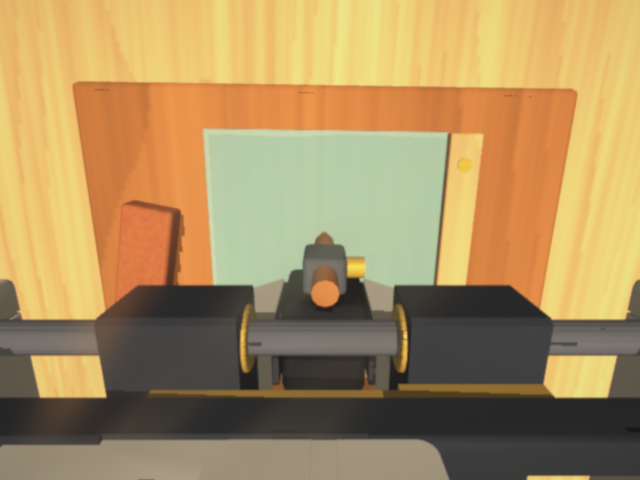

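Both views show the head still in the fingers. The pencil top is at (324,292) in the wrist view, as it was before the draw, so the head hasn't slipped. The pencil is over the blank and the blank lies against its fences. Measured from the home contact, the draw is about 69.8 mm.

jog_arm:
  dp:
    - [0.0002, 0, 0]
    - [0, 0, 0]
    - [0, 0, 0]
    - [0, 0, 0]
    - [0, 0, 0]
    - [0, 0, 0]
  twist: [0, 0, 0, 0, 0, 0]

```text
time: 10.2
tool_pos: [520.1, 60.2, 60.9]
tcp_rot: [3.138, 0.001, 1.607]
contact_force: [8.3, -2.9, -4.3]
grip_width: 30.0
finger_force: 30.1
```

Run:
```python
from plant import bot
s=bot.get_obs();print(s['tool_pos'],s['contact_force'],s['finger_force'])
print(bot.close_job())
```

```text
[520.05930618  60.24613647  60.87203432] [ 8.32437905 -2.91385517 -4.26017636] 30.110159888863564
the job is handed in; nothing more can be done
None
```

I handed the job in at about 10 s: the boom is pressed against its stop, the lock button is squeezed flush, and the gripper is holding the head at about 70 mm (69.6 mm from the felt home stop; the scale itself was hidden by the gripper); no verdict was returned.

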